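# Load the centrifuge rotor in balance

## Robot

A 7-joint arm with a two-finger parallel gripper is mounted at the origin on a cart in front of the work surface, level with it; the furniture and walls round the work are solid. World frame = base frame: x ahead of the robot, y to its left, z up, the work surface at z = 0. Lengths are in m, angles in rad, forces in N, time in s.
With the tool pointing down it reaches from about 0.425 to 0.925 m from the base axis. Payload 6.8 kg.
Tool frame: the origin (TCP) lies at the very end of the fingers, on their centre line; the grasp point (between the pads) lies 19 mm behind it; z points along the fingers, y is the line along which they close (so a half turn about z gives the same grasp; the last joint's range is limited). The gripper opens to 85 mm and grips with 20 to 120 N. Pads are 22 mm wide; open, the fingers measure 114 mm over their backs; the gripper's body (76 mm by 85 mm) begins 54 mm behind the grasp point. The pads swing forward as they close: fully open they stand 13 mm farther back than shut.
Start: joints at [1.104, 0.477, 0.022, 1.555, -0.011, 1.109, -0.083], TCP at [0.237, -0.632, 0.231] pointing down, gripper open.
Joint ranges: [-2.96, 2.96], [-0.34, 2.1], [-1.41, 1.46], [0.24, 2.44], [-1.37, 4.51], [0.17, 1.92], [-2.96, 2.96]. Speed limits (rad/s): [2.39, 2.39, 3.14, 3.14, 3.14, 3.14, 3.14].

## Interface

Orientations are given as a unit quaternion [w, x, y, z].
In Python, from station import bot gives the robot as it stands. The module is installed in compiled form; this text tells all that it offers.
- The arm moves only by the shell command python3 -m jog 'ROWS' [OPENING] [FORCE]. ROWS is JSON, a list of rows, each a list of 4 numbers: the shift along the tool's x, y, z in cm, then the turn about the tool's z in rad. In form: [[x, y, z, spin], ...]. A call has 1 to 20 rows; each row is the pose to reach, as a shift and turn from the pose commanded when the call began, along the tool's axes at that moment; what a row does not reach only later rows make up. A row lasts 1/12 s, in which the tool goes at most 41.7 mm and 7.16 degrees, less where a joint would pass 70% of its speed; a pose out of reach is approached as far as the arm can. A call with a gripper value outside its range is refused whole. OPENING is the closure, from -1 (fully open) to 1 (shut), set as the call begins (- or left out, the last holds). The fingers move at their own pace and stop on an object; FORCE is the grip in N (left out, the last holds). Time passes only in rows, so rows that repeat a pose let the fingers close. It gives the time, the measured TCP pose, the force, the opening and the grip force at its end, in the units of the state.
- bot.get_obs(): the state, without advancing time (a new reading comes with each control period).
- bot.read_camera(name): name is "scene" or "top" or "wrist"; returns a dict with "pixels" (480x640x3 uint8, red, green, blue), "depth" (480x640 float32, m along the optical axis (not along the pixel's ray), 0 where there is no reading), "fovy" (degrees; the focal length in pixels is half the picture's height over the tangent of half this angle, whatever the lens; pixels are square), "cx", "cy" (the principal point, pixels), "pose" (4x4, takes a point from camera to world coordinates). Camera axes: x right, y down, z forward; pixel columns grow to the right and rows downward; lengths in m; the calibration is good to about 2 mm. A picture is of the moment at which its call begins.
- bot.hand_in(): hands the job in; it is judged then, once.
The state is a dict: "t": time; "q": joint angles; "joint_vel": joint speeds; "joint_torque": joint torques, N m; "eef_pos": TCP position; "tool_rot": TCP orientation; "contact_force": force on the tool from outside, world axes, zero at the start; "torque": the same for the moment, N m; "gripper_width": opening from 0.0 (shut) to 1.0 (fully open); "grasp_force": force on a finger pad.
Only numpy, scipy, OpenCV 4.12 (cv2) and the standard library are available. Lean on these libraries where they do the work, as an engineer would, in place of code of your own. Each camera call takes 0.05 s, during which the arm holds its last target. There are 200 camera calls.

## Task

Load the open centrifuge for a balanced run: put the two tall conical tubes from the rack and the two flat-bottomed sample pots from the worktop into the four rotor cups, one in each and right down to its seat, so that the two tubes face each other across the rotor and the two pots face each other. Carry them upright, and leave the two small glass vials standing where they are.

Things in the scene. Friction and masses are not known exactly. Their poses are not given: they have to be found in the camera images.
- tube_a: 50 ml centrifuge tube, conical foot, ribbed blue screw cap: 116 mm tall, body 28 mm across, cap 33 mm across from 102 to 116 mm above the origin, 50 g. Origin: tip of the foot, on the axis; z up. Starts upright and loose in a fixed grey slat rack (148 x 79 mm, 82 mm high); 35 mm free round the cap. Lift straight up by the cap.
- tube_b: 50 ml centrifuge tube, conical foot, ribbed blue screw cap: 116 mm tall, body 28 mm across, cap 33 mm across from 102 to 116 mm above the origin, 50 g. Origin: tip of the foot, on the axis; z up. Starts upright and loose in a fixed grey slat rack (148 x 79 mm, 82 mm high); 35 mm free round the cap. Lift straight up by the cap.
- pot_a: 30 ml flat-bottomed sample pot, clear, blank paper label, ribbed white screw cap: 93 mm tall, body 28 mm across with a chamfered foot, cap 32 mm across from 75 to 93 mm above the origin, 40 g. Origin: centre of the underside; z up. Starts upright on the worktop; plainly taller than the 56 mm vials among which it stands.
- pot_b: 30 ml flat-bottomed sample pot, clear, blank paper label, ribbed white screw cap: 93 mm tall, body 28 mm across with a chamfered foot, cap 32 mm across from 75 to 93 mm above the origin, 40 g. Origin: centre of the underside; z up. Starts upright on the worktop; plainly taller than the 56 mm vials among which it stands.
- bucket_1: steel cup of the centrifuge's swing-out rotor, always upright, faces bucket_3 across the rotor. 60 mm high, 42 mm across, bore 34 mm, open mouth flared to 44 mm over the top 10 mm. Origin: centre of its underside, 72 mm above the worktop (mouth at 132 mm). All four cups are alike, 80 mm from the rotor's axis and 90 degrees apart.
- bucket_2: rotor cup like bucket_1, faces bucket_4. In each cup a black rubber ring, 12 mm high with an 18 mm hole, lies on the 4 mm floor: a pot stands on it, underside 16 mm above the cup's origin; a tube's conical foot settles in the hole, tip about 8 mm above the cup's origin.
- bucket_3: rotor cup like bucket_1, which it faces. The rotor (aluminium cross, hub top 135 mm above the worktop) starts at any angle; it turns on its spindle, all cups with it, if a cup is pushed sideways with more than about 1.5 N, and stays where it is left.
- bucket_4: rotor cup like bucket_1, faces bucket_2. The rotor sits in a fixed white benchtop centrifuge, 340 x 320 mm, deck 125 mm high, with a round open bowl 268 mm across; the open lid stands on the far side, from 160 mm behind the rotor's axis and leaning away, up to 0.4 m high.
- vial_a: small glass vial with a white cap, 56 mm tall, 25 mm across; a bystander that stays where it stands. Origin: centre of its underside.
- vial_b: small glass vial with a white cap, 56 mm tall, 25 mm across; a bystander that stays where it stands. Origin: centre of its underside.
There are look-alikes about, which are no part of the job. Leave any yellow look-alike of the pot_b alone.

How it is judged:
At the end, for the whole second after the job is handed in: Each container sits in a cup of its own, foot within 10 mm of the cup's axis and under 24 mm above its underside, tilted under 0.15 rad; the two tubes in facing cups (over 140 mm apart), the two pots in the other two; all and the rotor at rest (under 20 mm/s) (((horizontal distance between tube_a and bucket_1 below 0.01 m and z of tube_a in the frame of bucket_1 below 0.024 m) or (horizontal distance between tube_a and bucket_2 below 0.01 m and z of tube_a in the frame of bucket_2 below 0.024 m) or (horizontal distance between tube_a and bucket_3 below 0.01 m and z of tube_a in the frame of bucket_3 below 0.024 m) or (horizontal distance between tube_a and bucket_4 below 0.01 m and z of tube_a in the frame of bucket_4 below 0.024 m)) and ((horizontal distance between tube_b and bucket_1 below 0.01 m and z of tube_b in the frame of bucket_1 below 0.024 m) or (horizontal distance between tube_b and bucket_2 below 0.01 m and z of tube_b in the frame of bucket_2 below 0.024 m) or (horizontal distance between tube_b and bucket_3 below 0.01 m and z of tube_b in the frame of bucket_3 below 0.024 m) or (horizontal distance between tube_b and bucket_4 below 0.01 m and z of tube_b in the frame of bucket_4 below 0.024 m)) and ((horizontal distance between pot_a and bucket_1 below 0.01 m and z of pot_a in the frame of bucket_1 below 0.024 m) or (horizontal distance between pot_a and bucket_2 below 0.01 m and z of pot_a in the frame of bucket_2 below 0.024 m) or (horizontal distance between pot_a and bucket_3 below 0.01 m and z of pot_a in the frame of bucket_3 below 0.024 m) or (horizontal distance between pot_a and bucket_4 below 0.01 m and z of pot_a in the frame of bucket_4 below 0.024 m)) and ((horizontal distance between pot_b and bucket_1 below 0.01 m and z of pot_b in the frame of bucket_1 below 0.024 m) or (horizontal distance between pot_b and bucket_2 below 0.01 m and z of pot_b in the frame of bucket_2 below 0.024 m) or (horizontal distance between pot_b and bucket_3 below 0.01 m and z of pot_b in the frame of bucket_3 below 0.024 m) or (horizontal distance between pot_b and bucket_4 below 0.01 m and z of pot_b in the frame of bucket_4 below 0.024 m)) and horizontal distance between tube_a and tube_b above 0.14 m and horizontal distance between pot_a and pot_b above 0.14 m and angle between each of tube_a, tube_b, pot_a, pot_b's own z axis and vertical below 0.15 rad and linear speed of each of tube_a, tube_b, pot_a, pot_b, bucket_1 below 0.02 m/s); the robot touches nothing.
It fails at once if a tube or pot is tipped more than 0.6 rad from upright (angle between any of tube_a, tube_b, pot_a, pot_b's own z axis and vertical above 0.6 rad).
It fails at once if a small vial is shifted more than 25 mm or knocked over (distance of any of vial_a, vial_b from where it was at the start of the episode above 0.025 m or angle between any of vial_a, vial_b's own z axis and vertical above 0.6 rad).
It also fails if it takes over 109 s, if anything falls off the work surface, if the arm or the gripper's body presses on something with over 40 N, if the wrist force passes 120 N, or if a joint passes its speed limit or range.

## Working session

There is one attempt and no reset: what is moved stays moved. The work goes in short steps, Python scripts to look and compute and a shell command to move; the robot and the scene stay as the last step left them, time stands still between calls to the robot, and variables do not carry over. Pictures are saved under pics/ and viewed, at most 14 in all, crops included, and the job is handed in when it is done.

```bash
mkdir -p pics; cat > h.py <<'E'
import numpy as np, cv2
from station import bot
def cam(n):
    c=bot.read_camera(n); c['f']=240/np.tan(np.radians(c['fovy'])/2); return c
def cloud(c):
    v,u=np.mgrid[:480,:640]; d=c['depth']
    p=np.stack([(u-c['cx'])/c['f']*d,(v-c['cy'])/c['f']*d,d],-1)
    return p@c['pose'][:3,:3].T+c['pose'][:3,3]
def ray(c,u,v,z):
    r=c['pose'][:3,:3]@np.array([(u-c['cx'])/c['f'],(v-c['cy'])/c['f'],1]); o=c['pose'][:3,3]
    return o+r*(z-o[2])/r[2]
def save(c,n): cv2.imwrite('pics/'+n+'.png',c['pixels'][:,:,::-1])
E
python3 - <<'E'
from h import *
np.set_printoptions(precision=4,suppress=True)
for n in('scene','top'):
    c=cam(n); save(c,n+'1'); print(n,c['f'],c['cx'],c['cy'],c['pose']); np.savez(n,**c)
print(bot.get_obs())
E
```

```text
scene 462.46929177754004 320.43370401558224 246.18513425404464 [[-0.8965 -0.2979  0.3281  0.2328]
 [-0.4428  0.6293 -0.6387  0.5577]
 [-0.0162 -0.7178 -0.696   0.6859]
 [ 0.      0.      0.      1.    ]]
top 543.9557318828964 323.7511236717535 243.7563321087637 [[ 0.0257 -0.9877  0.1545  0.3666]
 [-0.9997 -0.0246  0.0088 -0.0358]
 [-0.0049 -0.1547 -0.988   1.1538]
 [ 0.      0.      0.      1.    ]]
{'t': 0.1, 'q': array([ 1.1039,  0.4777,  0.0223,  1.5563, -0.0115,  1.1093, -0.0831]), 'joint_vel': array([ 0.0001, -0.0021,  0.0006, -0.0044,  0.0025, -0.0001, -0.0013]), 'joint_torque': array([  0.0044, -59.7761,   1.6138, -28.1955,   0.0129,   0.005 ,
        -0.    ]), 'eef_pos': array([ 0.2369, -0.6315,  0.2304]), 'tool_rot': array([-0.0008,  0.9839,  0.1785, -0.0002]), 'contact_force': array([-0.4405, -0.2184,  0.104 ]), 'torque': array([ 0.0145, -0.0176,  0.0237]), 'grasp_force': 0.0, 'gripper_width': 1.0007219570034762}
```

View pics/scene1.png

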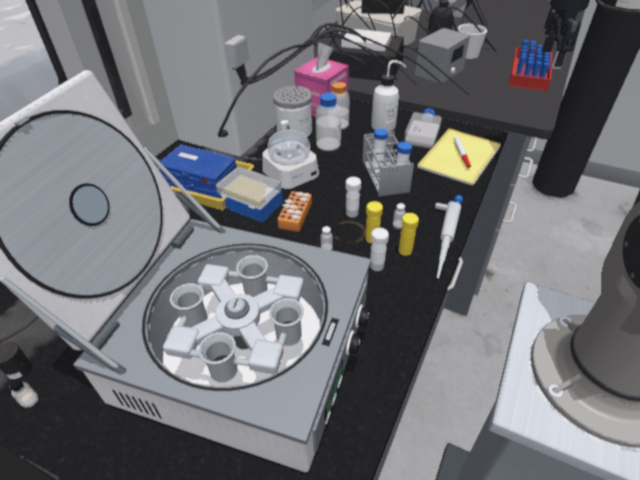

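View pics/top1.png

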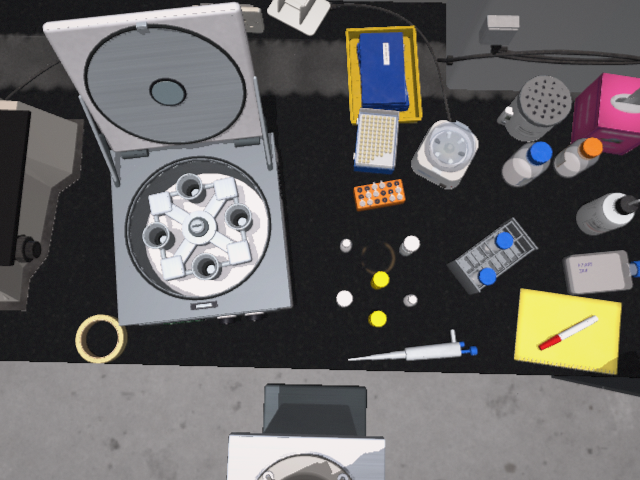

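The scene view shows white-capped pots at (353,185) and (379,235), vials at (326,235) and (399,212), and yellow look-alikes at (373,208) and (409,220). In the top view:
- **Pots:** (411,245) and (345,298).
- **Vials:** (346,245) and (410,300).
- **Yellow, to be left alone:** (380,281) and (377,319).
- **Tubes in the rack:** (504,240) and (487,276). The blue-capped bottle at (540,152) is not one of them.
- **Cups:** near (190,188), (239,217), (207,266) and (158,236).

The pots should be the tall white ones, so I'll check that with heights and a crop.

```bash
python3 - <<'E'
from h import *
np.set_printoptions(precision=4,suppress=True)
def C(n):
    return dict(np.load(n+'.npz'))
t=C('top'); P=cloud(t); hsv=cv2.cvtColor(t['pixels'],cv2.COLOR_RGB2HSV)
white=((hsv[...,1]<50)&(hsv[...,2]>150)).astype(np.uint8); blue=cv2.inRange(hsv,(100,140,60),(125,255,255)); yel=cv2.inRange(hsv,(22,150,120),(35,255,255))
def blob(m,u,v,name,rad=14):
    k=np.zeros((480,640),np.uint8); cv2.circle(k,(u,v),rad,1,-1)
    m=((m>0)&(k>0)&(P[...,2]>0.03)).astype(np.uint8)
    zt=np.percentile(P[...,2][m>0],90)
    m2=(m>0)&(abs(P[...,2]-zt)<0.006)
    p=P[m2]; (cu,cv_),r=cv2.minEnclosingCircle(np.argwhere(m2)[:,::-1].astype(np.float32))
    vs,us=np.nonzero(m2)
    print(name,'ztop %.4f'%zt,'n',m2.sum(),'mean',p.mean(0),'ray',ray(t,us.mean(),vs.mean(),zt)[:2],'circ',ray(t,cu,cv_,zt)[:2],'diam',2*r*(t['pose'][2,3]-zt)/t['f'])
for n,u,v in (('potA',411,245),('potB',345,298),('vial',346,245),('vial',410,300)): blob(white,u,v,n)
for n,u,v in (('yel',380,281),('yel',377,319)): blob(yel,u,v,n)
for n,u,v in (('tube1',504,240),('tube2',487,276)): blob(blue,u,v,n)
# cups: top rim points
for n,u,v in (('c',190,188),('c',239,217),('c',207,266),('c',158,236)):
    k=np.zeros((480,640),np.uint8); cv2.circle(k,(u,v),20,1,-1)
    m=(k>0)&(abs(P[...,2]-0.132)<0.004); 
    q=P[m]; (cx,cy),r=cv2.minEnclosingCircle(q[:,:2].astype(np.float32)); print('cup',m.sum(),cx,cy,r)
c=t['pixels'][130:340,120:540]; cv2.imwrite('pics/crop1.png',cv2.resize(c[:,:,::-1],None,fx=1.9,fy=1.9,interpolation=2))
E
```

```text
potA ztop 0.0962 n 185 mean [ 0.5385 -0.1985  0.0939] ray [ 0.5381 -0.1981] circ [ 0.5383 -0.1981] diam 0.030783796327484052
potB ztop 0.0963 n 192 mean [ 0.4269 -0.0682  0.0938] ray [ 0.4268 -0.0682] circ [ 0.4267 -0.0682] diam 0.031254365273003716
vial ztop 0.0584 n 47 mean [ 0.5419 -0.0707  0.0571] ray [ 0.5417 -0.0707] circ [ 0.5416 -0.0706] diam 0.015037849900444804
vial ztop 0.0589 n 49 mean [ 0.4304 -0.2057  0.0572] ray [ 0.4303 -0.2054] circ [ 0.4303 -0.2054] diam 0.016618481072926395
yel ztop 0.0963 n 192 mean [ 0.4663 -0.1385  0.0941] ray [ 0.4661 -0.1382] circ [ 0.4663 -0.1385] diam 0.030738468736262414
yel ztop 0.0965 n 190 mean [ 0.3898 -0.1341  0.0941] ray [ 0.3897 -0.1338] circ [ 0.3891 -0.1339] diam 0.03157888899067837
tube1 ztop 0.1223 n 209 mean [ 0.5444 -0.3726  0.1197] ray [ 0.5439 -0.3718] circ [ 0.5438 -0.372 ] diam 0.03262410131779928
tube2 ztop 0.1223 n 221 mean [ 0.4746 -0.3388  0.1198] ray [ 0.4743 -0.3381] circ [ 0.4741 -0.3378] diam 0.033131902269132714
cup 227 0.6337433457374573 0.2378552258014679 0.026686547324061394
cup 238 0.5762075781822205 0.13996341824531555 0.026510436087846756
cup 252 0.4786682426929474 0.1975584626197815 0.026467736810445786
cup 230 0.5359295606613159 0.2949472963809967 0.02666412852704525
```

View pics/crop1.png

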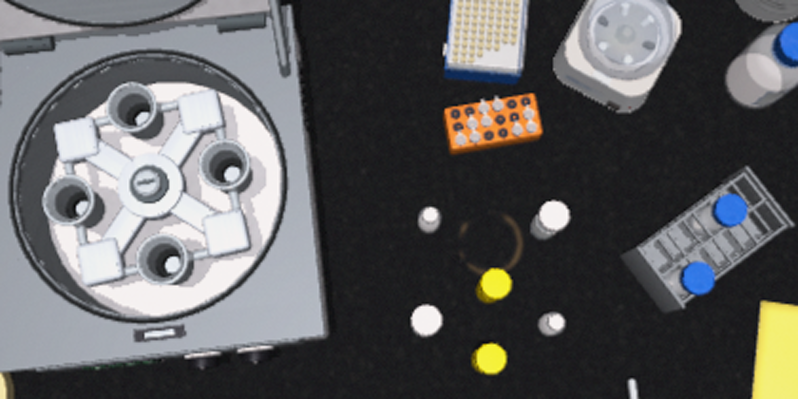

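The crop confirms it. The two white caps at crop (553,216) and (427,320) are 93 mm pots, the small ones at (429,218) and (551,323) are 56 mm vials, and the yellow ones are look-alikes to leave. The cups are 160 mm apart across the rotor, as they should be.

First move: above the nearer tube (0.474, -0.338), squaring the tool to the world axes.

```bash
python3 -m jog '[[3,-2,0,0.04],[6,-4,0,0.08],[10,-6,0,0.12],[13,-8,0,0.16],[16,-10,0,0.2],[20,-12,0,0.24],[23,-14,0,0.28],[26,-15.5,0,0.32],[29,-17,0,0.359],[31,-18.3,0,0.359],[32.5,-19.1,0,0.359],[32.5,-19.1,0,0.359],[32.5,-19.1,0,0.359]]' -0.35 40; python3 - <<'E'
from h import *
c=cam('wrist'); save(c,'w1'); print(c['pose'].round(3)); o=bot.get_obs(); print(o['q'].round(3))
E
```

```text
t: 1.18
eef_pos: [0.4746, -0.3382, 0.2309]
tool_rot: [-0.0, 1.0, 0.001, -0.0]
contact_force: [-0.5, 0.0, 1.0]
gripper_width: 0.673
grasp_force: 0.0
[[ 0.003 -0.952 -0.307  0.555]
 [-1.    -0.003  0.    -0.338]
 [-0.001  0.307 -0.952  0.373]
 [ 0.     0.     0.     1.   ]]
[ 0.55   0.328 -0.044  1.78   0.017  1.035 -1.072]
```

View pics/w1.png

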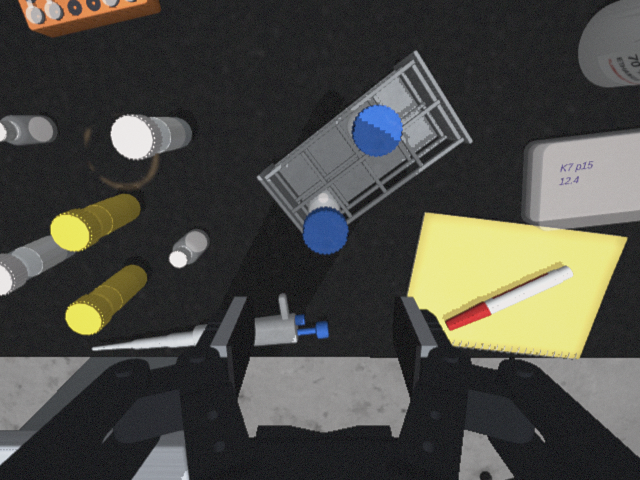

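The wrist view shows the nearer tube's cap at (326,231) between the open fingers, and the second at (378,131). I'll cross-check both, and the pots in view, against the top-camera positions.

```bash
cat >> h.py <<'E'
def cap(c,u,v,z,kind,rad=60):
    hsv=cv2.cvtColor(c['pixels'],cv2.COLOR_RGB2HSV)
    m=cv2.inRange(hsv,(100,120,50),(125,255,255)) if kind=='b' else cv2.inRange(hsv,(0,0,185),(180,50,255))
    P=cloud(c); m=((m>0)&(abs(P[...,2]-z)<0.006)).astype(np.uint8)
    n,l,s,ce=cv2.connectedComponentsWithStats(m)
    i=min((i for i in range(1,n) if s[i][4]>60),key=lambda i:np.hypot(ce[i][0]-u,ce[i][1]-v))
    q=P[l==i]; return ce[i].round(1),ray(c,*ce[i],z).round(4),q.mean(0).round(4),np.percentile(q[:,2],[10,50,90]).round(4)
E
python3 - <<'E'
from h import *
c=cam('wrist')
for a in((326,231,.119,'b'),(378,131,.119,'b'),(133,137,.093,'w')): print(cap(c,*a))
E
```

```text
(array([323.1, 229.6]), array([ 0.4777, -0.339 ,  0.119 ]), array([ 0.4773, -0.339 ,  0.1178]), array([0.1168, 0.1179, 0.1188]))
(array([374.7, 128.4]), array([ 0.5466, -0.3726,  0.119 ]), array([ 0.5465, -0.3728,  0.1179]), array([0.117 , 0.1179, 0.1188]))
(array([129. , 135.8]), array([ 0.5407, -0.1986,  0.093 ]), array([ 0.5406, -0.1984,  0.0926]), array([0.0916, 0.0926, 0.0935]))
```

```bash
python3 -m jog '[[0.15,0,2.5,0],[0.15,0,5.5,0],[0.15,0,8.5,0],[0.15,0,11,0],[0.15,0,13,0],[0.15,0,14.1,0],[0.15,0,14.1,0]]'; python3 -m jog '[[0,0,0,0],[0,0,0,0],[0,0,0,0],[0,0,0,0],[0,0,0,0],[0,0,0,0]]' 1 40;  python3 - <<'E'
from h import *
c=cam('wrist'); save(c,'w2')
E
```

```text
t: 1.87
eef_pos: [0.4733, -0.3395, 0.0879]
tool_rot: [-0.001, 1.0, -0.001, -0.002]
contact_force: [0.2, 0.4, -0.2]
gripper_width: 0.68
grasp_force: 0.0
t: 2.37
eef_pos: [0.4766, -0.3398, 0.0915]
tool_rot: [0.001, 1.0, -0.0, 0.001]
contact_force: [-0.4, -1.0, 5.5]
gripper_width: 0.37
grasp_force: 39.9
```

View pics/w2.png

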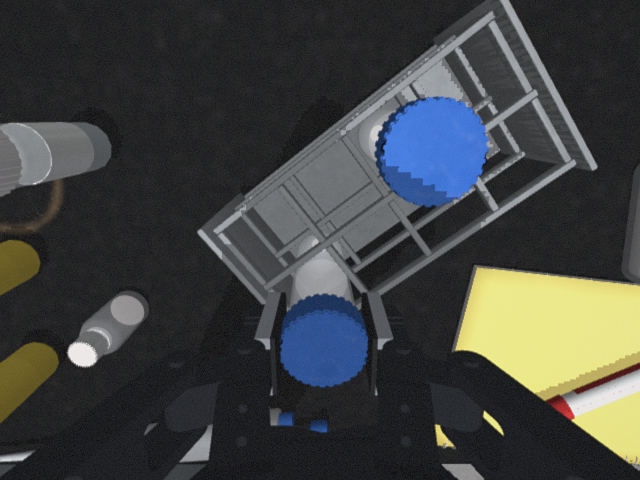

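The cap at (323,340) is squarely between the pads, and the gripper reports a hold at 40 N. I'll lift and carry it towards the rotor, then look at the cups.

```bash
python3 -m jog '[[0,0,-1,0],[0,0,-2.5,0],[0,0,-4.5,0],[0,0,-6.5,0],[0,0,-9,0],[0,0,-11.5,0],[0,-1,-14,0],[0,-2.5,-16,0],[0,-4.5,-18,0],[0,-7,-20,0],[0,-10,-21.5,0],[0,-13,-23,0],[0,-16,-24,0],[0,-19,-24,0],[0,-22,-24,0],[0,-25,-24,0],[0,-28,-24,0],[0,-31,-24,0],[0,-34,-24,0],[0,-37,-24,0]]'; python3 -m jog '[[0,-3,0,0],[0,-6,0,0],[0,-9,0,0],[0,-11.5,0,0],[0,-13.5,0,0],[0,-15,0,0],[0,-16,0,0],[0,-16,0,0],[0,-16,0,0]]';  python3 - <<'E'
from h import *
c=cam('wrist'); save(c,'w3'); P=cloud(c)
m=(abs(P[...,2]-0.132)<0.003)
g=m.astype(np.uint8)*255; cv2.imwrite('pics/m3.png',g)
for cx,cy in((.634,.238),(.576,.14),(.4787,.1976),(.536,.295)):
    k=m&(np.hypot(P[...,0]-cx,P[...,1]-cy)<.03); q=P[k]
    if len(q)>20: print(cx,cy,len(q),q.mean(0),cv2.minEnclosingCircle(q[:,:2].astype(np.float32)))
E
```

```text
t: 4.08
eef_pos: [0.4749, 0.0325, 0.3306]
tool_rot: [0.0, 1.0, -0.0, -0.0]
contact_force: [0.6, 0.4, -0.8]
gripper_width: 0.37
grasp_force: 39.8
t: 4.83
eef_pos: [0.4756, 0.1906, 0.3303]
tool_rot: [0.0, 1.0, 0.0, -0.0]
contact_force: [-0.3, -0.5, -0.1]
gripper_width: 0.368
grasp_force: 39.8
0.634 0.238 854 [0.62457062 0.23878231 0.1319158 ] ((0.6344859004020691, 0.23837995529174805), 0.026363447308540344)
0.576 0.14 1198 [0.57849644 0.14023652 0.13177646] ((0.5775175094604492, 0.1407850682735443), 0.026316141709685326)
0.4787 0.1976 913 [0.48006657 0.19792774 0.13188561] ((0.48004093766212463, 0.19774700701236725), 0.02627319097518921)
0.536 0.295 1062 [0.53766517 0.29647353 0.13191848] ((0.5371904373168945, 0.2954753339290619), 0.02631867490708828)
```

View pics/w3.png

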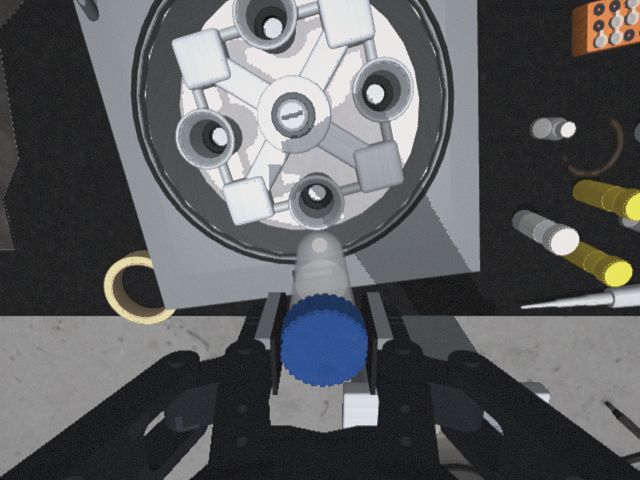

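The wrist view puts the cups at (266,15), (382,93), (317,200) and (206,137). Their computed centres agree with the top camera to about 1 mm. The tube hangs upright in the fingers, so I'll take it to the far cup at (0.6345, 0.2384).

```bash
python3 -m jog '[[1.5,-0.5,0,0],[4,-1.3,0,0],[7,-2.2,0,0],[10,-3.1,0,0],[12.5,-3.9,0,0],[14.5,-4.5,0,0],[15.85,-4.8,0,0],[15.85,-4.8,0,0],[15.85,-4.8,2,0],[15.85,-4.8,4,0],[15.85,-4.8,6,0],[15.85,-4.8,8,0],[15.85,-4.8,9,0],[15.85,-4.8,10,0],[15.85,-4.8,11,0],[15.85,-4.8,12,0],[15.85,-4.8,12,0]]'; python3 -m jog '[[0,0,1,0],[0,0,2,0],[0,0,3,0],[0,0,3.6,0],[0,0,3.6,0]]'
```

```text
t: 6.3
eef_pos: [0.6336, 0.2382, 0.2085]
tool_rot: [0.001, 1.0, -0.0, -0.001]
contact_force: [-0.6, -0.4, -2.1]
gripper_width: 0.367
grasp_force: 39.8
t: 6.72
eef_pos: [0.6334, 0.2385, 0.1721]
tool_rot: [0.001, 1.0, 0.0, -0.001]
contact_force: [-0.1, 0.9, -0.6]
gripper_width: 0.371
grasp_force: 39.9
```

```bash
python3 -m jog '[[0,0,0.2,0],[0,0,0.3,0],[0,0,0.3,0]]'; python3 -m jog '[[0,0,0,0],[0,0,0,0],[0,0,0,0],[0,0,0,0],[0,0,0,0]]' -0.35
```

```text
t: 6.97
eef_pos: [0.6346, 0.2388, 0.1715]
tool_rot: [0.0, 1.0, -0.0, 0.0]
contact_force: [-0.6, 0.1, -0.2]
gripper_width: 0.371
grasp_force: 39.9
t: 7.38
eef_pos: [0.6345, 0.239, 0.1715]
tool_rot: [-0.0, 1.0, -0.0, 0.0]
contact_force: [0.2, 0.0, -0.4]
gripper_width: 0.678
grasp_force: 0.0
```

```bash
python3 -m jog '[[0,0,-1,0],[0,0,-3,0],[0,0,-6,0],[0,0,-9,0],[0,0,-12,0],[-2,0,-15,0],[-6,0,-16,0],[-10,0,-16,0],[-10,0,-16,0]]'; python3 - <<'E'
from h import *
c=cam('wrist'); save(c,'w4'); print(cap(c,320,200,.196,'b'))
P=cloud(c);m=(abs(P[...,2]-0.132)<0.003)
for cx,cy in((.577,.14),(.480,.1976),(.537,.295)):
    k=m&(np.hypot(P[...,0]-cx,P[...,1]-cy)<.03); q=P[k]
    if len(q)>20: print(cx,cy,len(q),cv2.minEnclosingCircle(q[:,:2].astype(np.float32)))
E
```

```text
t: 8.13
eef_pos: [0.5269, 0.2407, 0.3327]
tool_rot: [0.0, 1.0, 0.003, -0.001]
contact_force: [-0.8, 1.5, 0.0]
gripper_width: 0.675
grasp_force: 0.0
(array([325.8,  71.4]), array([0.6365, 0.24  , 0.196 ]), array([0.6367, 0.24  , 0.1936]), array([0.1926, 0.1936, 0.1945]))
0.577 0.14 1022 ((0.5792498588562012, 0.14122016727924347), 0.026437141001224518)
0.48 0.1976 796 ((0.480499267578125, 0.1966381072998047), 0.02627263031899929)
0.537 0.295 915 ((0.5360426902770996, 0.29532039165496826), 0.026504572480916977)
```

The tube cap top reads 0.194–0.196 m, so it is down on its seat at the cup's centre. Next is the second tube.

```bash
python3 -m jog '[[0,2,0,0],[0,5,0,0],[0,9,0,0],[0,13,0,0],[0,17,0,0],[0,21,0,0],[0,25,0,0],[0,29,0,0],[0,33,0,0],[0,37,0,0],[0,41,0,0],[0.5,45,0,0],[1.1,49,1,0],[1.1,53,3,0],[1.1,56,6,0],[1.1,58.5,9,0],[1.1,60.3,10,0],[1.1,61.1,10,0],[1.1,61.1,10,0],[1.1,61.1,10,0]]'; python3 - <<'E'
from h import *
c=cam('wrist'); print(cap(c,320,230,.119,'b')); print(bot.get_obs()['eef_pos'])
E
```

```text
t: 9.85
eef_pos: [0.5466, -0.3719, 0.2328]
tool_rot: [0.0, 1.0, -0.0, 0.001]
contact_force: [-0.3, 0.6, 1.5]
gripper_width: 0.681
grasp_force: 0.0
(array([325.5, 233.5]), array([ 0.5476, -0.3731,  0.119 ]), array([ 0.5472, -0.3731,  0.1178]), array([0.1169, 0.1179, 0.1188]))
[ 0.54696774 -0.3709666   0.23327548]
```

```bash
python3 -m jog '[[0,0.1,2.5,0],[0,0.1,5.5,0],[0,0.1,8.5,0],[0,0.1,11,0],[0,0.1,13,0],[0,0.1,14.2,0],[0,0.1,14.2,0]]'; python3 -m jog '[[0,0,0,0],[0,0,0,0],[0,0,0,0],[0,0,0,0],[0,0,0,0],[0,0,0,0]]' 1 40; python3 -m jog '[[0,0,-1,0],[0,0,-2.5,0],[0,0,-4.5,0],[0,0,-6.5,0],[0,0,-9,0],[0,0,-11.5,0],[0,-1,-14,0],[0,-2.5,-16,0],[-0.3,-4.5,-18,0],[-0.6,-7,-20,0],[-1,-10,-21.5,0],[-1.5,-13,-23,0],[-2,-16,-24,0],[-2.5,-19,-24,0],[-3,-22,-24,0],[-3.5,-25,-24,0],[-4,-28,-24,0],[-4.5,-31,-24,0],[-5,-34,-24,0],[-5.5,-37,-24,0]]'
```

```text
t: 10.48
eef_pos: [0.5452, -0.3709, 0.088]
tool_rot: [-0.001, 1.0, 0.001, -0.001]
contact_force: [-0.5, 0.1, -0.5]
gripper_width: 0.675
grasp_force: 0.0
t: 10.98
eef_pos: [0.5468, -0.3735, 0.0913]
tool_rot: [0.001, 1.0, -0.0, 0.002]
contact_force: [0.6, 1.6, 6.4]
gripper_width: 0.376
grasp_force: 39.8
t: 12.65
eef_pos: [0.4895, -0.002, 0.33]
tool_rot: [0.0, 1.0, -0.0, 0.0]
contact_force: [0.3, -0.3, -1.1]
gripper_width: 0.372
grasp_force: 39.8
```

```bash
python3 -m jog '[[-0.2,-2.5,0,0],[-0.5,-5.5,0,0],[-0.8,-8.5,0,0],[-1,-11.5,0,0],[-1,-14,0,0],[-1,-16.5,0,0],[-1,-18.5,0,0],[-1,-19.7,0,0],[-1,-20,0,0],[-1,-20,0,0],[-1,-20,1,0],[-1,-20,3,0],[-1,-20,5,0],[-1,-20,7,0],[-1,-20,8.5,0],[-1,-20,8.5,0]]'; python3 - <<'E'
from h import *
c=cam('wrist'); save(c,'w5'); print(bot.get_obs()['eef_pos'])
E
```

```text
t: 13.98
eef_pos: [0.4786, 0.1939, 0.2406]
tool_rot: [0.002, 1.0, -0.001, -0.003]
contact_force: [0.2, -0.1, -0.8]
gripper_width: 0.363
grasp_force: 39.8
[0.47949608 0.19472614 0.24252914]
```

View pics/w5.png

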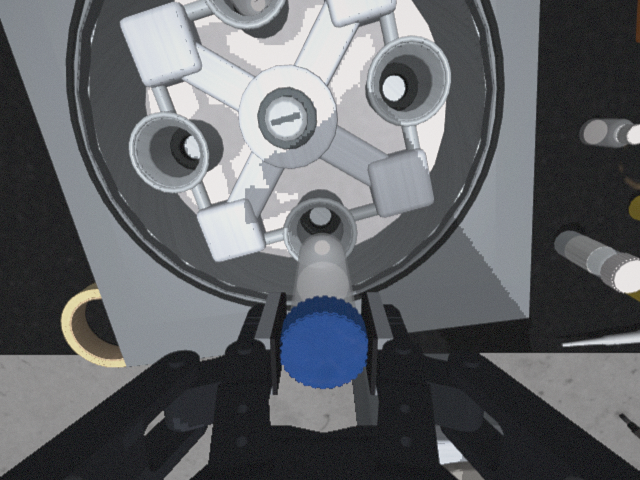

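The tube's foot at (322,245) hangs just in front of the cup mouth at (320,232). I'll shift 2 mm left and lower it.

```bash
python3 -m jog '[[0,-0.2,0,0],[0.05,-0.2,1,0],[0.05,-0.2,2,0],[0.05,-0.2,3,0],[0.05,-0.2,4,0],[0.05,-0.2,5,0],[0.05,-0.2,6,0],[0.05,-0.2,6.8,0],[0.05,-0.2,7.2,0],[0.05,-0.2,7.2,0]]'
```

```text
t: 14.87
eef_pos: [0.4803, 0.1984, 0.1711]
tool_rot: [0.0, 1.0, -0.0, -0.001]
contact_force: [0.0, -0.5, -1.9]
gripper_width: 0.37
grasp_force: 39.8
```

```bash
python3 -m jog '[[0,0,0,0],[0,0,0,0],[0,0,0,0],[0,0,0,0],[0,0,-1,0],[0,0,-3,0],[0,0,-6,0],[0,0,-9,0],[0,0,-12,0],[0,0,-14,0],[0,0,-14,0],[0,0,-14,0]]' -0.35; python3 - <<'E'
from h import *
c=cam('wrist'); print(cap(c,320,240,.195,'b'))
P=cloud(c);m=(abs(P[...,2]-0.132)<0.003)
for cx,cy in((.577,.14),(.537,.295)):
    k=m&(np.hypot(P[...,0]-cx,P[...,1]-cy)<.03); q=P[k]
    if len(q)>20: print(cx,cy,len(q),cv2.minEnclosingCircle(q[:,:2].astype(np.float32)))
c=cam('top'); print(cap(c,207,266,.198,'b')); print(cap(c,345,298,.094,'w')); print(cap(c,411,245,.094,'w'))
E
```

```text
t: 15.87
eef_pos: [0.4815, 0.1994, 0.3143]
tool_rot: [-0.001, 1.0, -0.0, 0.002]
contact_force: [0.2, -0.1, -0.9]
gripper_width: 0.676
grasp_force: 0.0
(array([322.8, 233.8]), array([0.4808, 0.2004, 0.195 ]), array([0.4802, 0.2004, 0.1934]), array([0.1924, 0.1934, 0.1944]))
0.577 0.14 1302 ((0.5784498453140259, 0.1409851610660553), 0.02629898674786091)
0.537 0.295 1153 ((0.5363169312477112, 0.2952309548854828), 0.02653820626437664)
(array([195.8, 263.2]), array([0.4756, 0.1983, 0.198 ]), array([0.476 , 0.1991, 0.1948]), array([0.193 , 0.1946, 0.197 ]))
(array([343.8, 297.9]), array([ 0.4269, -0.068 ,  0.094 ]), array([ 0.4269, -0.068 ,  0.0939]), array([0.091 , 0.0939, 0.0965]))
(array([411.3, 242.8]), array([ 0.5384, -0.1987,  0.094 ]), array([ 0.5385, -0.1987,  0.0936]), array([0.091 , 0.0937, 0.0962]))
```

Both tubes are seated. Now the far pot, at (0.5395, -0.1985).

```bash
python3 -m jog '[[0.3,2,0,0],[1,5,0,0],[1.6,9,0,0],[2.2,13,0,0],[2.8,17,0,0],[3.4,21,1,0],[4,25,3,0],[4.6,29,6,0],[5.2,33,9,0],[5.6,36,11,0],[5.9,38.5,11.2,0],[5.9,39.7,11.2,0],[5.9,39.7,11.2,0],[5.9,39.7,11.2,0]]'; python3 - <<'E'
from h import *
c=cam('wrist'); print(cap(c,320,230,.093,'w')); print(bot.get_obs()['eef_pos']); save(c,'w6')
E
```

```text
t: 17.13
eef_pos: [0.5391, -0.1981, 0.1992]
tool_rot: [-0.001, 1.0, -0.001, -0.001]
contact_force: [0.8, 0.7, -0.3]
gripper_width: 0.673
grasp_force: 0.0
(array([324.2, 234.5]), array([ 0.5413, -0.1981,  0.093 ]), array([ 0.541 , -0.1981,  0.0924]), array([0.0915, 0.0925, 0.0933]))
[ 0.53961752 -0.19676393  0.19980326]
```

View pics/w6.png

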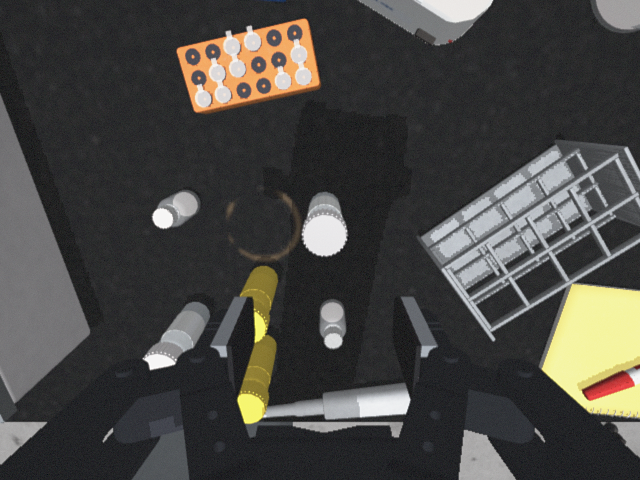

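The wrist view shows the white-capped pot at (324,234) centred between the fingers. The yellow ones at (258,300) and the vials are clear of the fingers. I'll descend and grip.

```bash
python3 -m jog '[[0.1,0,2.5,0],[0.1,0,5.5,0],[0.1,0,8.5,0],[0.1,0,10.5,0],[0.1,0,12.5,0],[0.1,0,13.5,0],[0.1,0,13.5,0]]'; python3 -m jog '[[0,0,0,0],[0,0,0,0],[0,0,0,0],[0,0,0,0],[0,0,0,0],[0,0,0,0]]' 1 40; python3 -m jog '[[0,0,-1,0],[0,0,-2.5,0],[0,0,-4.5,0],[0,0,-6.5,0],[0,0,-9,0],[0,0,-11.5,0],[0,-1,-14,0],[0,-2.5,-16,0],[0,-4.5,-18,0],[0,-7,-20,0],[-0.5,-9.5,-22,0],[-1,-12,-24,0],[-1.5,-14.5,-25,0],[-2,-17,-25,0],[-2.5,-19.5,-25,0],[-2.5,-22,-25,0],[-2.5,-24,-25,0],[-2.5,-26,-25,0],[-2.5,-27,-25,0],[-2.5,-27,-25,0]]';python3 - <<'E'
from h import *
c=cam('wrist'); P=cloud(c);m=(abs(P[...,2]-0.132)<0.003)
for cx,cy in((.577,.14),(.537,.295)):
    k=m&(np.hypot(P[...,0]-cx,P[...,1]-cy)<.03); q=P[k]
    if len(q)>20: print(cx,cy,len(q),cv2.minEnclosingCircle(q[:,:2].astype(np.float32)))
save(c,'w7'); print(bot.get_obs()['eef_pos'])
E
```

```text
t: 17.77
eef_pos: [0.5397, -0.1958, 0.0636]
tool_rot: [-0.001, 1.0, 0.001, -0.002]
contact_force: [-1.5, 0.8, 0.1]
gripper_width: 0.673
grasp_force: 0.0
t: 18.27
eef_pos: [0.5422, -0.1981, 0.067]
tool_rot: [0.0, 1.0, -0.0, 0.002]
contact_force: [-0.2, 0.2, 6.9]
gripper_width: 0.345
grasp_force: 39.9
t: 19.93
eef_pos: [0.5154, 0.0744, 0.316]
tool_rot: [-0.0, 1.0, 0.002, 0.0]
contact_force: [-0.2, 0.4, -0.3]
gripper_width: 0.343
grasp_force: 39.7
0.577 0.14 1181 ((0.5783704519271851, 0.14071646332740784), 0.026391219347715378)
0.537 0.295 1086 ((0.5364211797714233, 0.29520943760871887), 0.026965025812387466)
[0.51568902 0.07230156 0.31574126]
```

View pics/w7.png

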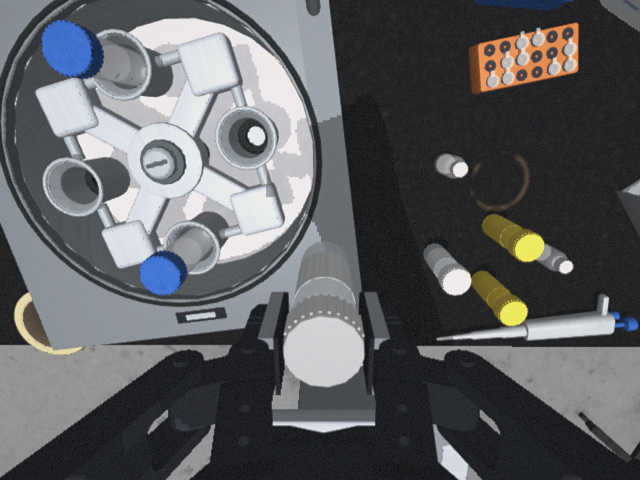

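Pot A is held upright at (325,345). The free cups are at (247,137) and (73,185) and both tubes are standing in theirs, so it goes to the left cup at (0.5365, 0.2952).

```bash
python3 -m jog '[[0.3,-2,0,0],[0.6,-5,0,0],[0.9,-8,0,0],[1.2,-11,0,0],[1.5,-14,0,0],[1.8,-17,0,0],[2,-19.5,0,0],[2,-21.5,0,0],[2.05,-22.3,0,0],[2.05,-22.3,0,0],[2.05,-22.3,2,0],[2.05,-22.3,4.5,0],[2.05,-22.3,7,0],[2.05,-22.3,9,0],[2.05,-22.3,10.5,0],[2.05,-22.3,10.5,0]]'; python3 - <<'E'
from h import *
c=cam('wrist'); save(c,'w8'); print(bot.get_obs()['eef_pos'])
E
```

```text
t: 21.32
eef_pos: [0.5358, 0.2902, 0.2068]
tool_rot: [0.003, 1.0, -0.002, -0.002]
contact_force: [0.3, -0.4, -0.2]
gripper_width: 0.35
grasp_force: 39.7
[0.53650387 0.29137796 0.20886154]
```

View pics/w8.png

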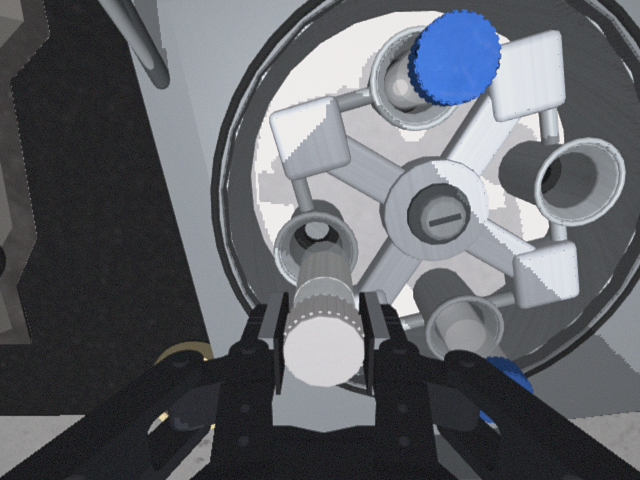

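The pot's foot at (325,265) sits a little right of the cup's mouth at (316,245). I'll let the arm settle and measure before inserting.

```bash
python3 -m jog '[[0,-0.2,0,0],[0,-0.2,0,0],[0,-0.2,0,0],[0,-0.2,0,0]]'; python3 - <<'E'
from h import *
for _ in range(2):
  c=cam('wrist'); P=cloud(c);m=(abs(P[...,2]-0.132)<0.003)
  k=m&(np.hypot(P[...,0]-.5365,P[...,1]-.2952)<.03); q=P[k]
  print(len(q),cv2.minEnclosingCircle(q[:,:2].astype(np.float32)),bot.get_obs()['eef_pos'])
E
```

```text
t: 21.7
eef_pos: [0.537, 0.2971, 0.2115]
tool_rot: [-0.0, 1.0, -0.0, 0.001]
contact_force: [-0.1, 0.1, -0.7]
gripper_width: 0.347
grasp_force: 39.7
1400 ((0.5364894270896912, 0.29524070024490356), 0.026426777243614197) [0.53682072 0.29707355 0.21120909]
1396 ((0.5362955927848816, 0.29508471488952637), 0.026315094903111458) [0.53668652 0.29702892 0.21098662]
```

```bash
python3 -m jog '[[0,0.2,0,0],[0,0.2,0.8,0],[0,0.2,1.6,0],[0,0.2,2.4,0],[0,0.2,3.2,0],[0,0.2,4,0],[0,0.2,4.8,0],[0,0.2,5.3,0],[0,0.2,5.6,0],[0,0.2,5.6,0],[0,0.2,5.6,0]]'
```

```text
t: 22.72
eef_pos: [0.5369, 0.2949, 0.1549]
tool_rot: [0.0, 1.0, -0.0, 0.0]
contact_force: [-0.2, -1.2, 4.0]
gripper_width: 0.343
grasp_force: 40.2
```

Seated contact (4 N up at the expected height). I'll release, rise, check, and head for pot B.

```bash
python3 -m jog '[[0,0,0,0],[0,0,0,0],[0,0,0,0],[0,0,0,0],[0,0,-1,0],[0,0,-3,0],[0,0,-6,0],[0,0,-9,0],[0,0,-12,0],[0,0,-15,0],[0,0,-15,0],[0,0,-15,0],[0,0,-15,0]]' -0.35; python3 - <<'E'
from h import *
c=cam('wrist'); print(cap(c,320,240,.181,'w')); P=cloud(c);m=(abs(P[...,2]-0.132)<0.003)
k=m&(np.hypot(P[...,0]-.577,P[...,1]-.14)<.03); q=P[k]
print(len(q),cv2.minEnclosingCircle(q[:,:2].astype(np.float32)),bot.get_obs()['eef_pos'])
E
```

```text
t: 23.8
eef_pos: [0.5362, 0.2947, 0.3043]
tool_rot: [0.0, 1.0, -0.0, 0.0]
contact_force: [-0.7, 0.2, 0.4]
gripper_width: 0.675
grasp_force: 0.0
(array([324. , 231.5]), array([0.5356, 0.2947, 0.181 ]), array([0.5354, 0.2947, 0.1805]), array([0.1796, 0.1805, 0.1814]))
1190 ((0.5782580971717834, 0.14108368754386902), 0.02644222602248192) [0.53590861 0.2944553  0.30346932]
```

Pot A is seated (cap top 0.1805 m). On to pot B.

```bash
python3 -m jog '[[-0.6,2,0,0],[-1.5,5,0,0],[-2.6,8.5,0,0],[-3.7,12,0,0],[-4.8,15.5,0,0],[-5.9,19,0,0],[-7,22.5,0.5,0],[-8,26,2,0],[-9,29.5,4,0],[-10,33,6.5,0],[-10.5,35,9,0],[-10.8,36.2,10.4,0],[-10.8,36.2,10.4,0],[-10.8,36.2,10.4,0],[-10.8,36.2,10.4,0],[-10.8,36.2,10.4,0]]'; python3 - <<'E'
from h import *
c=cam('wrist'); print(cap(c,320,230,.093,'w')); print(bot.get_obs()['eef_pos']); save(c,'w9')
E
```

```text
t: 25.18
eef_pos: [0.4295, -0.0658, 0.2012]
tool_rot: [-0.0, 1.0, 0.001, 0.001]
contact_force: [-0.4, -0.1, 0.5]
gripper_width: 0.674
grasp_force: 0.0
(array([326.5, 236.5]), array([ 0.43  , -0.0675,  0.093 ]), array([ 0.4297, -0.0675,  0.0923]), array([0.0913, 0.0924, 0.0933]))
[ 0.4293894  -0.06585243  0.20122294]
```

View pics/w9.png

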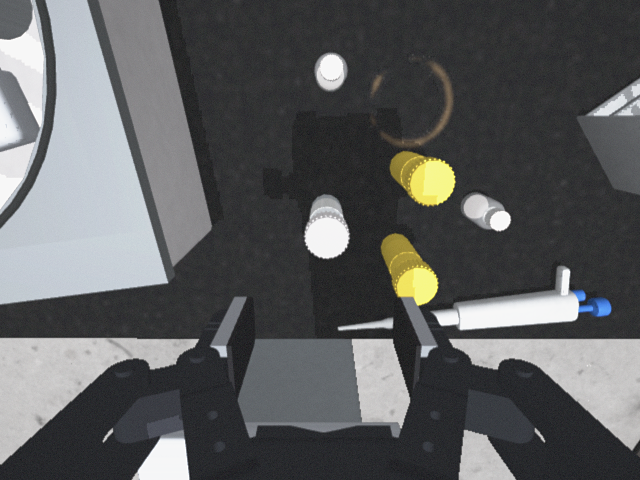

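Pot B's white cap is at (326,236) between the fingers, and the yellow look-alikes at (432,180) and (416,285) are clear of the right finger. I'll shift 2 mm, descend and grip.

```bash
python3 -m jog '[[0.05,0.2,2.5,0],[0.05,0.2,5.5,0],[0.05,0.2,8.5,0],[0.05,0.2,10.5,0],[0.05,0.2,12.5,0],[0.05,0.2,13.6,0],[0.05,0.2,13.6,0]]'; python3 -m jog '[[0,0,0,0],[0,0,0,0],[0,0,0,0],[0,0,0,0],[0,0,0,0],[0,0,0,0]]' 1 40; python3 -m jog '[[0,0,-1,0],[0,0,-2.5,0],[0,0,-4.5,0],[0,0,-6.5,0],[0,0,-9,0],[0,0,-11.5,0],[0,0,-14,0],[1,0,-17,0],[3,0,-19.5,0],[5,0,-22,0],[7,-1,-24,0],[9,-3,-25,0],[11,-5.5,-25,0],[13,-8.5,-25,0],[14.5,-11.5,-25,0],[14.8,-14.5,-25,0],[14.8,-17.5,-25,0],[14.8,-19.5,-25,0],[14.8,-20.8,-25,0],[14.8,-20.8,-25,0]]'; python3 -m jog '[[0,0,0,0],[0,0,0,0],[0,0,0,0]]'
```

```text
t: 25.82
eef_pos: [0.4281, -0.068, 0.0629]
tool_rot: [-0.0, 1.0, 0.001, -0.001]
contact_force: [0.2, 1.2, 0.6]
gripper_width: 0.674
grasp_force: 0.0
t: 26.32
eef_pos: [0.4302, -0.0689, 0.0655]
tool_rot: [0.0, 1.0, -0.0, 0.001]
contact_force: [0.3, 1.0, 6.6]
gripper_width: 0.342
grasp_force: 39.9
t: 27.98
eef_pos: [0.5759, 0.1422, 0.3149]
tool_rot: [-0.001, 1.0, 0.002, -0.0]
contact_force: [-0.0, 0.4, -0.4]
gripper_width: 0.348
grasp_force: 39.6
t: 28.23
eef_pos: [0.5772, 0.1365, 0.3144]
tool_rot: [0.001, 1.0, -0.002, 0.0]
contact_force: [1.4, -1.1, -0.5]
gripper_width: 0.348
grasp_force: 39.6
```

```bash
python3 -m jog '[[0,0,1.5,0],[0,0,4,0],[0,0,6.5,0],[0,0,8.5,0],[0,0,10,0],[0,0,10.4,0],[0,0,10.4,0],[0,0,10.4,0],[0,0,10.4,0],[0,0,10.4,0]]'; python3 - <<'E'
from h import *
for _ in range(2):
  c=cam('wrist'); P=cloud(c);m=(abs(P[...,2]-0.132)<0.003)
  k=m&(np.hypot(P[...,0]-.578,P[...,1]-.141)<.03); q=P[k]
  print(len(q),cv2.minEnclosingCircle(q[:,:2].astype(np.float32)),bot.get_obs()['eef_pos'])
E
```

```text
t: 29.07
eef_pos: [0.5777, 0.139, 0.2117]
tool_rot: [-0.0, 1.0, -0.0, 0.001]
contact_force: [0.2, -1.0, -0.3]
gripper_width: 0.349
grasp_force: 39.6
1418 ((0.578467607498169, 0.14051660895347595), 0.026402441784739494) [0.57752052 0.13902823 0.21148557]
1417 ((0.5783119201660156, 0.14059792459011078), 0.026463579386472702) [0.57737452 0.1390342  0.21129209]
```

```bash
python3 -m jog '[[0.05,-0.15,0,0],[0.05,-0.15,0.8,0],[0.05,-0.15,1.6,0],[0.05,-0.15,2.4,0],[0.05,-0.15,3.2,0],[0.05,-0.15,4,0],[0.05,-0.15,4.8,0],[0.05,-0.15,5.3,0],[0.05,-0.15,5.7,0],[0.05,-0.15,5.7,0],[0.05,-0.15,5.7,0]]'
```

```text
t: 30.08
eef_pos: [0.5777, 0.1405, 0.1536]
tool_rot: [-0.0, 1.0, -0.0, 0.0]
contact_force: [0.0, -0.9, 1.1]
gripper_width: 0.345
grasp_force: 39.6
```

```bash
python3 -m jog '[[0,0,0,0],[0,0,0,0],[0,0,0,0],[0,0,0,0],[0,0,-1,0],[0,0,-3,0],[0,0,-6,0],[0,0,-9,0],[0,0,-12,0],[0,0,-15,0],[-3,0,-15,0],[-6,0,-15,0],[-9,0,-15,0],[-9,0,-15,0],[-9,0,-15,0],[-9,0,-15,0]]' -0.35; python3 - <<'E'
from h import *
c=cam('wrist'); save(c,'w10'); P=cloud(c)
print(cap(c,320,100,.181,'w'))
for n,x,y,z in (('tube',.6345,.2384,.196),('tube',.48,.198,.196),('pot',.5365,.2952,.181)):
    k=(np.hypot(P[...,0]-x,P[...,1]-y)<.02)&(abs(P[...,2]-z)<.006); print(n,k.sum(),P[k].mean(0).round(4))
t=cam('top'); save(t,'top2')
for a in((346,245,.057,'w'),(410,300,.057,'w')): print('vial',cap(t,*a) if 0 else '')
E
```

```text
t: 31.42
eef_pos: [0.488, 0.1404, 0.3042]
tool_rot: [-0.0, 1.0, -0.0, 0.001]
contact_force: [-0.5, -0.2, 0.2]
gripper_width: 0.675
grasp_force: 0.0
(array([322.2, 103.8]), array([0.5768, 0.1416, 0.181 ]), array([0.5768, 0.1416, 0.1805]), array([0.1795, 0.1805, 0.1814]))
tube 1161 [0.6283 0.2385 0.1936]
tube 1572 [0.4801 0.2003 0.1934]
pot 1667 [0.5358 0.2928 0.1802]
vial 
vial
```

View pics/w10.png

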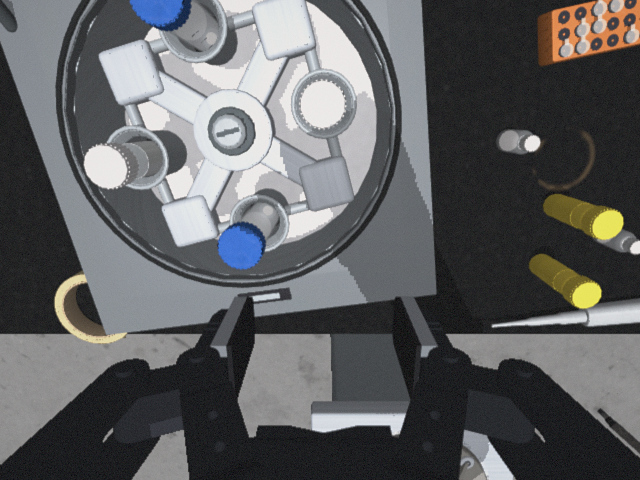

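The wrist view shows all four cups filled:
- **Tubes:** (160,8) and (242,243), facing each other, cap tops at 0.194 m.
- **Pots:** (322,103) and (106,166), facing each other, cap tops at 0.1805 m.
- **Other things:** both vials are standing, the yellow pots are in place, and the gripper is open and clear.

I'm handing it in.

```bash
python3 -c "
from station import bot
print(bot.hand_in())"
```

```text
the job is handed in; nothing more can be done
None
```

I've handed the job in: my last measurements showed the two tubes seated in facing cups, the two pots seated in the other two, and the vials still standing; the hand-in returned no verdict.

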